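# Start the two stain-line timers

## Robot

A 7-joint arm with a two-finger parallel gripper is mounted at the origin on a cart in front of the work surface, level with it; the furniture and walls round the work are solid. World frame = base frame: x ahead of the robot, y to its left, z up, the work surface at z = 0. Lengths are in m, angles in rad, forces in N, time in s.
With the tool pointing down it reaches from about 0.425 to 0.925 m from the base axis. Payload 6.8 kg.
Tool frame: the origin (TCP) lies midway between the tips of the shut fingers; the grasp point (between the pads) lies 19 mm behind it; z points along the fingers, y is the line along which they close (so a half turn about z gives the same grasp; the last joint's range is limited). The gripper opens to 85 mm and grips with 20 to 120 N. Pads are 22 mm wide; open, the fingers measure 114 mm over their backs; the gripper's body (76 mm by 85 mm) begins 54 mm behind the grasp point. The pads swing forward as they close: fully open they stand 13 mm farther back than shut.
Start: joints at [1.2, 0.477, 0.022, 1.555, -0.011, 1.109, -0.083], TCP at [0.175, -0.652, 0.231] pointing down, gripper open.
Joint ranges: [-2.96, 2.96], [-0.34, 2.1], [-1.41, 1.46], [0.24, 2.44], [-1.37, 4.51], [0.17, 1.92], [-2.96, 2.96]. Speed limits (rad/s): [2.39, 2.39, 3.14, 3.14, 3.14, 3.14, 3.14].

## Interface

Orientations are given as a unit quaternion [w, x, y, z].
In Python, from station import bot, eyes, ticket gives the robot as it stands.
- The arm moves only by the shell command python3 -m crank 'ROWS' [FORCE]. ROWS is text: rows parted by semicolons, each of 7 numbers parted by spaces: the shift along the tool's x, y, z in units of 0.5 m (1.0 is 0.5 m), then the turn, a rotation vector about the tool's x, y, z in units of 180 degrees (1.0 is 180 degrees), then the closure, from 0 (fully open) to 1 (shut). A call has 1 to 20 rows; each row is the pose to reach, as a shift and turn from the pose commanded when the call began, along the tool's axes at that moment, turning the shorter way round; what a row does not reach only later rows make up. A row lasts 1/10 s, in which the tool goes at most 50 mm and 8.59 degrees, less where a joint would pass 70% of its speed; a pose out of reach is approached as far as the arm can. A call with a number of a shift or a turn outside -1 to 1 is refused whole. A call with a gripper value outside its range is refused whole. The fingers move at their own pace and stop on an object; FORCE is the grip in N (left out, the last holds). Time passes only in rows, so rows that repeat a pose let the fingers close. It gives the time, the measured TCP pose, the force, the opening and the grip force at its end, in the units of the state.
- bot.get_obs(): the state, without advancing time (a new reading comes with each control period).
- eyes.read_camera(name): name is "scene" or "top" or "wrist"; returns a dict with "image" (400x640x3 uint8, red, green, blue), "K" (3x3 intrinsics, pixels), "R" (3x3) and "t" (3): a world point X has camera coordinates R X + t. Camera axes: x right, y down, z forward; pixel columns grow to the right and rows downward; lengths in m; the calibration is good to about 2 mm. A picture is of the moment at which its call begins. There is no depth.
- ticket.hand_in(): hands the job in; it is judged then, once.
The state is a dict: "t": time; "q": joint angles; "joint_vel": joint speeds; "joint_torque": joint torques, N m; "eef_pos": TCP position; "tool_rot": TCP orientation; "contact_force": force on the tool from outside, world axes, zero at the start; "torque": the same for the moment, N m; "gripper_width": opening from 0.0 (shut) to 1.0 (fully open); "grasp_force": force on a finger pad.
Only numpy, scipy, OpenCV 4.12 (cv2) and the standard library are available. Lean on these libraries where they do the work, as an engineer would, in place of code of your own. Each camera call takes 0.05 s, during which the arm holds its last target. There are 200 camera calls.

## Task

Each of the three vessels of the stain line has its own timer standing directly in front of it, and a timer starts when its orange key is lightly pressed down, where it stays. With the fingertips, gently press down the key of the timer in front of the staining jar (white lid, violet contents), then that of the timer in front of the white bottle with the blue cap, and withdraw. Do not press the timer in front of the amber bottle, and leave the vessels and everything else standing where they are.

Things in the scene. Friction and masses are not known exactly. Their poses are not given: they have to be found in the camera images.
- stain_timer: The fixed timer that stands directly in front of (on the robot's side of) the staining jar. All three timers look the same: a round white housing 72 mm across and 24 mm high with a small dark display on its front and a round key with a soft orange cap, 37 mm across, on a grey collar 41 mm across and 9 mm high, on top. Its origin is the centre of its underside, on the worktop; x points to its vessel, z up.
- stain_key (a joint): How far the key of the timer in front of the staining jar is down, in m: 0 = up (its start), 0.008 = at its stop. It slides straight down against about 2.5 N and stays where it is left; the timer runs from 5 mm. The key's orange cap is sprung on it (1.5 N per mm, 8 mm of give, springs back when released; not counted in this value), so the finger goes about 2 mm deeper than the key while it slides, and past the key's stop the force grows by 1.5 N per mm.
- stain_key_top (a point): Centre of the flat top (32 mm across, 37 mm with its rounded rim) of the orange cap on the key of the timer in front of the staining jar; 44 mm above the worktop while the key is up, 36 mm when the key is at its stop and released. z up.
- buffer_timer: The fixed timer that stands directly in front of (on the robot's side of) the white bottle with the blue cap. All three timers look the same: a round white housing 72 mm across and 24 mm high with a small dark display on its front and a round key with a soft orange cap, 37 mm across, on a grey collar 41 mm across and 9 mm high, on top. Its origin is the centre of its underside, on the worktop; x points to its vessel, z up.
- buffer_key (a joint): How far the key of the timer in front of the white bottle with the blue cap is down, in m: 0 = up (its start), 0.008 = at its stop. It slides straight down against about 2.5 N and stays where it is left; the timer runs from 5 mm. The key's orange cap is sprung on it (1.5 N per mm, 8 mm of give, springs back when released; not counted in this value), so the finger goes about 2 mm deeper than the key while it slides, and past the key's stop the force grows by 1.5 N per mm.
- buffer_key_top (a point): Centre of the flat top (32 mm across, 37 mm with its rounded rim) of the orange cap on the key of the timer in front of the white bottle with the blue cap; 44 mm above the worktop while the key is up, 36 mm when the key is at its stop and released. z up.
- spare_timer: The fixed timer that stands directly in front of (on the robot's side of) the amber bottle with the black cap. All three timers look the same: a round white housing 72 mm across and 24 mm high with a small dark display on its front and a round key with a soft orange cap, 37 mm across, on a grey collar 41 mm across and 9 mm high, on top. Its origin is the centre of its underside, on the worktop; x points to its vessel, z up.
- spare_key (a joint): How far the key of the timer in front of the amber bottle with the black cap is down, in m: 0 = up (its start), 0.008 = at its stop. It slides straight down against about 2.5 N and stays where it is left; the timer runs from 5 mm. The key's orange cap is sprung on it (1.5 N per mm, 8 mm of give, springs back when released; not counted in this value), so the finger goes about 2 mm deeper than the key while it slides, and past the key's stop the force grows by 1.5 N per mm.
- spare_key_top (a point): Centre of the flat top (32 mm across, 37 mm with its rounded rim) of the orange cap on the key of the timer in front of the amber bottle with the black cap; 44 mm above the worktop while the key is up, 36 mm when the key is at its stop and released. z up.
- staining_jar: Staining jar: square clear jar with violet contents and a round white screw lid, 52 x 52 x 86 mm high, 70 to 100 mm (centres) behind its timer. Loose; origin at the centre of its underside, z up.
- blue_cap_bottle: White round bottle with a blue cap, 33 mm across, 66 mm high, 70 to 100 mm (centres) behind its timer. Loose; origin at the centre of its underside, z up.
- amber_bottle: Amber round bottle with a black cap, 34 mm across, 78 mm high, 70 to 100 mm (centres) behind its timer. Loose; origin at the centre of its underside, z up.
- small_bottle: Small pale bottle with a white cap, 25 mm across, 52 mm high; a bystander. Loose; origin at the centre of its underside, z up.
- cover_box: Small white box with a blue lid, 31 x 31 x 20 mm high; a bystander. Loose; origin at the centre of its underside, z up.
- slide_case: Dark blue closed slide box, 94 x 100 x 37 mm high; a bystander. It lies in front of the fixed microscope, which stands tall (x 0.42 to 0.77, y -0.28 to -0.03) between the places of the timers: go round it on the robot side, or well above it. Loose; origin at the centre of its underside, z up.

How it is judged:
By the outcome, as a careful person would: the job done as asked, in the order asked, and still so for the second after the job is handed in, with the robot touching nothing.
It also fails if it takes over 56 s, if anything falls off the work surface, if the arm or the gripper's body presses on something with over 40 N, if the wrist force passes 120 N, or if a joint passes its speed limit or range.

## Working session

There is one attempt and no reset: what is moved stays moved. The work goes in short steps, Python scripts to look and compute and a shell command to move; the robot and the scene stay as the last step left them, time stands still between calls to the robot, and variables do not carry over. Pictures are saved under pics/ and viewed, at most 10 in all, crops included, and the job is handed in when it is done.

```bash
mkdir -p pics; python3 - <<'E'
from station import bot,eyes
import cv2,numpy as np
for n in("scene","top"):
    c=eyes.read_camera(n);cv2.imwrite(f"pics/{n}1.png",c["image"][:,:,::-1]);print(n,c["K"].tolist(),(-c["R"].T@c["t"]).round(3),c["R"].round(3).tolist())
o=bot.get_obs();print(o["t"],o["eef_pos"],o["tool_rot"],o["contact_force"],o["gripper_width"])
E
```

```text
scene [[376.65586959667564, 0.0, 320.5658612170475], [0.0, 376.65586959667564, 201.89586178644754], [0.0, 0.0, 1.0]] [-0.119  0.34   0.879] [[-0.54, -0.842, -0.011], [-0.628, 0.411, -0.661], [0.561, -0.35, -0.75]]
top [[376.21878084546165, 0.0, 315.4227452022029], [0.0, 376.21878084546165, 201.05820877006514], [0.0, 0.0, 1.0]] [ 0.28  -0.036  1.162] [[-0.0, -1.0, 0.0], [-0.981, 0.0, -0.193], [0.193, -0.0, -0.981]]
0.1 [ 0.17519972 -0.65131164  0.230436  ] [-7.98096783e-04  9.91379319e-01  1.31020539e-01 -1.66238802e-04] [ 0.13291274 -0.03849402 -0.04448159] 1.001638587480835
```

View pics/scene1.png

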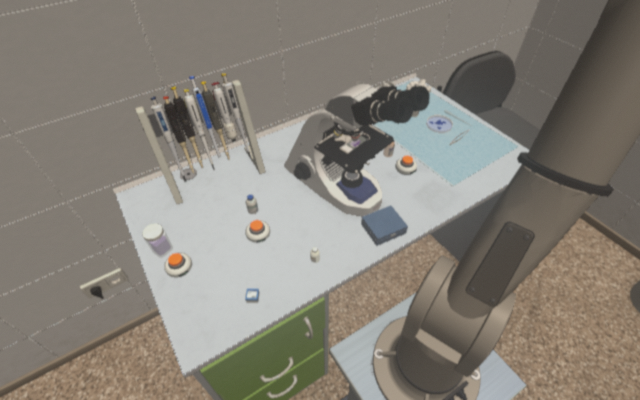

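View pics/top1.png

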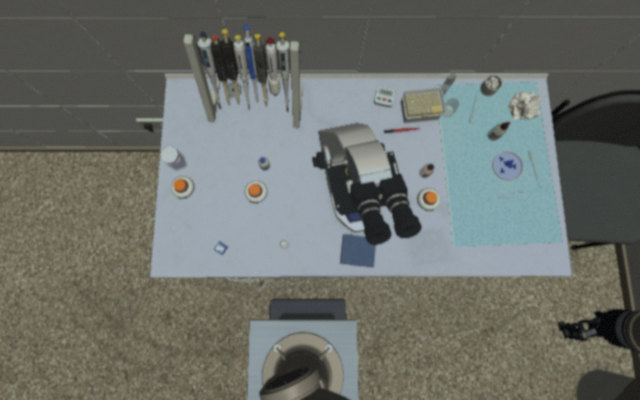

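The scene view shows the staining jar (155,237) with its timer at (178,262), the blue-capped bottle (251,203) with its timer at (257,229), and the amber bottle and spare timer near (400,158). In the top view the timers are at (181,186), (255,190) and (428,198), with the microscope between the second and third.

```bash
cat > h.py <<'E'
from station import bot,eyes
import cv2,numpy as np
def plane(c,uv,z):
    C=-c["R"].T@c["t"]; d=c["R"].T@np.linalg.inv(c["K"])@[uv[0],uv[1],1]
    return C+d*(z-C[2])/d[2]
def tri(c1,p1,c2,p2):
    P=[c["K"]@np.c_[c["R"],c["t"]] for c in(c1,c2)]
    X=cv2.triangulatePoints(P[0],P[1],np.float64(p1),np.float64(p2)).ravel();return X[:3]/X[3]
def orange(c,amin=40):
    h=cv2.cvtColor(c["image"],cv2.COLOR_RGB2HSV)
    m=cv2.inRange(h,(3,150,120),(18,255,255))
    n,_,s,ce=cv2.connectedComponentsWithStats(m)
    return [(ce[i],s[i,4]) for i in range(1,n) if s[i,4]>=amin]
E
python3 - <<'E'
from h import *
t=eyes.read_camera("top");s=eyes.read_camera("scene")
np.set_printoptions(precision=4,suppress=True)
T=orange(t);S=orange(s)
for n,c,L in(("top",t,T),("scene",s,S)):
    for p,a in L: print(n,p,a,plane(c,p,.04))
# pair up in order of column
for (p,_),(q,_) in zip(sorted(T,key=lambda a:a[0][0]),sorted(S,key=lambda a:a[0][0])): print("tri",tri(t,p,s,q))
print("eyepieces",tri(t,(376,238),s,(362,112)),tri(t,(408,232),s,(385,118)),tri(t,(400,182),s,(425,97)))
for h in(.3,.4,.5):print(h,plane(t,(376,242),h),plane(t,(320,160),h))
print("slidecase",plane(t,(358,251),.037),"jar lid",plane(t,(171,153),.086),"bottle",plane(t,(264,160),.066),"box",plane(t,(221,248),.02),"small",plane(t,(284,244),.052))
E
```

```text
top [179.6739 184.837 ] 92 [0.5524 0.3801 0.04  ]
top [254.2976 189.5595] 84 [0.5375 0.1508 0.04  ]
top [430.4881 197.25  ] 84 [ 0.5132 -0.3868  0.04  ]
scene [407.2245 159.4694] 49 [ 0.5093 -0.3894  0.04  ]
scene [256.0988 225.1605] 81 [0.5349 0.1485 0.04  ]
scene [174.8482 259.0536] 112 [0.5503 0.3782 0.04  ]
tri [0.5518 0.3792 0.0394]
tri [0.5366 0.1495 0.0395]
tri [ 0.5118 -0.3888  0.0387]
eyepieces [ 0.3778 -0.1249  0.4074] [ 0.3963 -0.2079  0.3474] [ 0.4361 -0.2456  0.3843]
0.3 [ 0.3548 -0.1746  0.3   ] [ 0.5502 -0.0471  0.3   ]
0.4 [ 0.3462 -0.1585  0.4   ] [ 0.5189 -0.0458  0.4   ]
0.5 [ 0.3375 -0.1424  0.5   ] [ 0.4876 -0.0445  0.5   ]
slidecase [ 0.3509 -0.1626  0.037 ] jar lid [0.6392 0.3957 0.086 ] bottle [0.6235 0.1199 0.066 ] box [0.3611 0.2491 0.02  ] small [0.3705 0.0563 0.052 ]
```

```bash
python3 - <<'E'
import cv2
a=cv2.imread("pics/scene1.png")[60:230,270:460]
b=cv2.imread("pics/top1.png")[110:280,300:460]
cv2.imwrite("pics/c.png",cv2.hconcat([cv2.resize(a,None,fx=2.2,fy=2.2),cv2.resize(b,None,fx=2.2,fy=2.2)]))
E
```

```text
(no output)
```

View pics/c.png

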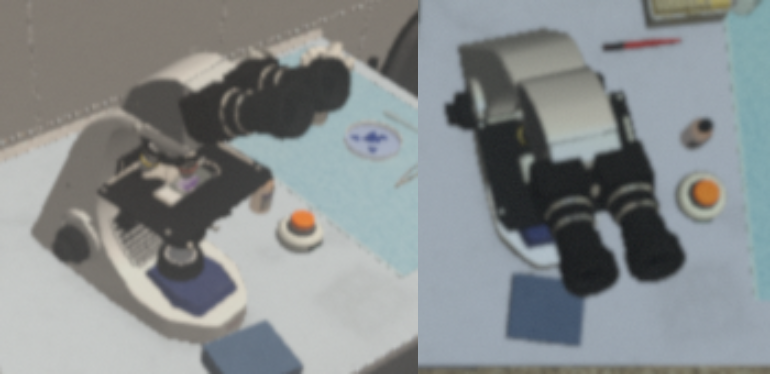

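The crop shows the microscope's eyepieces, the scene-view tips near (404,112) and (420,99), matching (378,235) and (410,228) in the top view; they overhang the slide case. I need their height.

```bash
python3 - <<'E'
from h import *
np.set_printoptions(precision=4,suppress=True)
t=eyes.read_camera("top");s=eyes.read_camera("scene")
print(tri(t,(378,235),s,(404,112)),tri(t,(410,228),s,(420,99)),"headtop",tri(t,(300+(585-418)/2.2,110+60/2.2),s,(270+205/2.2,60+60/2.2)))
from scipy.spatial.transform import Rotation as R
o=bot.get_obs();q=o["tool_rot"];print(R.from_quat([q[1],q[2],q[3],q[0]]).as_matrix())
E
```

```text
[ 0.3574 -0.1651  0.4029] [ 0.3735 -0.2288  0.4024] headtop [ 0.5682 -0.1922  0.3514]
[[ 0.9657  0.2597 -0.0002]
 [ 0.2597 -0.9657  0.0005]
 [-0.     -0.0005 -1.    ]]
```

```bash
python3 -m crank '0 0 -0.74 0 0 0 1;0 0 -0.74 0 0 0 1;0 0 -0.74 0 0 0 1;0 0 -0.74 0 0 0 1;0 0 -0.74 0 0 0 1;0 0 -0.74 0 0 0 1;0 0 -0.74 0 0 0 1;0 0 -0.74 0 0 0 1;0 0 -0.74 0 0 0 1;0 0 -0.74 0 0 0 1'
python3 - <<'E'
from h import *
o=bot.get_obs();print(o["q"].round(3) if hasattr(o["q"],"round") else o["q"])
p=np.array(o["eef_pos"]);
A=np.array([[.9657,.2597],[.2597,-.9657]])
for w in[(.45,-.45),(.55,-.1),(.55,.378)]: print(w,(A@(np.array(w)-p[:2])/.5).round(3))
E
```

```text
t: 1.3
eef_pos: [0.1754, -0.652, 0.6009]
tool_rot: [-0.0, 0.991, 0.131, -0.0]
contact_force: [0.6, -0.2, -0.7]
gripper_width: -0.0
grasp_force: 0.0
[ 1.18   0.424  0.069  0.833 -0.03   1.885 -0.075]
(0.45, -0.45) [ 0.635 -0.248]
(0.55, -0.1) [ 1.01  -0.872]
(0.55, 0.378) [ 1.258 -1.795]
```

```bash
python3 -m crank '0.635 -0.25 0.08 0 0 0 1;0.635 -0.25 0.08 0 0 0 1;0.635 -0.25 0.08 0 0 0 1;0.635 -0.25 0.08 0 0 0 1;0.635 -0.25 0.08 0 0 0 1;0.635 -0.25 0.08 0 0 0 1;0.635 -0.25 0.08 0 0 0 1;0.98 -0.87 0.08 0 0 0 1;0.98 -0.87 0.08 0 0 0 1;0.98 -0.87 0.08 0 0 0 1;0.98 -0.87 0.08 0 0 0 1;0.98 -0.87 0.08 0 0 0 1;0.98 -0.87 0.08 0 0 0 1;0.98 -0.87 0.08 0 0 0 1;0.98 -0.87 0.08 0 0 0 1;0.98 -0.87 0.08 0 0 0 1'
python3 - <<'E'
from h import *
o=bot.get_obs();print(o["q"])
p=np.array(o["eef_pos"]);
A=np.array([[.9657,.2597],[.2597,-.9657]])
for w in[(.537,.15),(.5515,.379)]: print(w,(A@(np.array(w)-p[:2])/.5).round(3))
E
```

```text
t: 2.9
eef_pos: [0.5353, -0.1026, 0.5597]
tool_rot: [-0.0, 0.991, 0.133, -0.001]
contact_force: [0.0, -1.2, 0.7]
gripper_width: -0.001
grasp_force: 0.0
[ 0.31491567  0.15377213 -0.28948638  1.28398528  0.04406535  1.71280755
 -1.26912362]
(0.537, 0.15) [ 0.134 -0.487]
(0.5515, 0.379) [ 0.281 -0.922]
```

```bash
python3 -m crank '0.28 -0.92 0 0 0 0 1;0.28 -0.92 0 0 0 0 1;0.28 -0.92 0 0 0 0 1;0.28 -0.92 0 0 0 0 1;0.28 -0.92 0 0 0 0 1;0.28 -0.92 0 0 0 0 1;0.28 -0.92 0 0 0 0 1;0.28 -0.92 0 0 0 0 1;0.28 -0.92 0 0 0 0 1;0.28 -0.92 0 0 0 0 1;0.28 -0.92 0.8 0 0 0 1;0.28 -0.92 0.8 0 0 0 1;0.28 -0.92 0.8 0 0 0 1;0.28 -0.92 0.8 0 0 0 1;0.28 -0.92 0.8 0 0 0 1;0.28 -0.92 0.8 0 0 0 1;0.28 -0.92 0.8 0 0 0 1;0.28 -0.92 0.8 0 0 0 1;0.28 -0.92 0.8 0 0 0 1;0.28 -0.92 0.8 0 0 0 1'
python3 - <<'E'
from h import *
c=eyes.read_camera("wrist");cv2.imwrite("pics/w1.png",c["image"][:,:,::-1])
for p,a in orange(c): print(p,a,plane(c,p,.043))
print(bot.get_obs()["eef_pos"],bot.get_obs()["q"])
E
```

```text
t: 4.9
eef_pos: [0.5519, 0.3743, 0.161]
tool_rot: [0.001, 0.992, 0.13, -0.001]
contact_force: [-0.2, 0.5, 0.8]
gripper_width: -0.004
grasp_force: 0.0
[319.51816746 188.46603476] 1266 [0.55453865 0.37945672 0.043     ]
[559.92091571 266.89073881] 961 [0.53905484 0.15018411 0.043     ]
[0.55280265 0.37587955 0.16329461] [-0.33503695  0.58167728 -0.51180043  1.60836188  0.31927227  1.03352811
 -2.2503828 ]
```

View pics/w1.png

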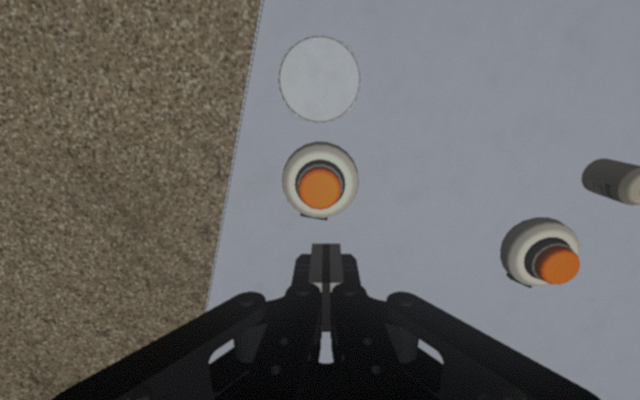

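The wrist view shows the stain key at (320,188), directly ahead of the shut fingertips, with the staining jar's white lid behind it at (320,78). The buffer key is at (560,266). The fits agree with the first ones to 2–3 mm.

```bash
python3 -m crank '0.005 -0.007 0.08 0 0 0 1;0.005 -0.007 0.15 0 0 0 1;0.005 -0.007 0.18 0 0 0 1;0.005 -0.007 0.21 0 0 0 1;0.005 -0.007 0.22 0 0 0 1;0.005 -0.007 0.22 0 0 0 1;0.005 -0.007 0.22 0 0 0 1'
```

```text
t: 5.65
eef_pos: [0.5536, 0.3809, 0.0528]
tool_rot: [-0.001, 0.991, 0.131, 0.001]
contact_force: [-0.0, 0.3, 0.9]
gripper_width: 0.001
grasp_force: 0.0
```

```bash
python3 -m crank '0 0 0.006 0 0 0 1;0 0 0.012 0 0 0 1;0 0 0.016 0 0 0 1;0 0 0.02 0 0 0 1;0 0 0.024 0 0 0 1;0 0 0.028 0 0 0 1;0 0 0.032 0 0 0 1;0 0 0.034 0 0 0 1;0 0 0.034 0 0 0 1;0 0 0.034 0 0 0 1'
```

```text
t: 6.65
eef_pos: [0.5529, 0.3802, 0.0344]
tool_rot: [-0.0, 0.991, 0.131, 0.0]
contact_force: [-0.6, -0.9, 2.1]
gripper_width: -0.0
grasp_force: 1.3
```

```bash
python3 -m crank '0 0 0.002 0 0 0 1;0 0 0.004 0 0 0 1;0 0 0.004 0 0 0 1'; python3 -c "
from h import *
print(np.mean([[*bot.get_obs()['contact_force'],bot.get_obs()['eef_pos'][2]] for _ in range(5)],0))"
```

```text
t: 6.95
eef_pos: [0.5529, 0.3802, 0.0325]
tool_rot: [-0.0, 0.991, 0.131, 0.0]
contact_force: [0.2, -0.3, 5.2]
gripper_width: -0.004
grasp_force: 2.7
[ 0.24941932 -0.26984133  5.17238573  0.03252524]
```

```bash
python3 -m crank '0 0 -0.03 0 0 0 1;0 0 -0.12 0 0 0 1;0 0 -0.22 0 0 0 1;0 0 -0.25 0 0 0 1;-0.148 0.436 -0.25 0 0 0 1;-0.148 0.436 -0.25 0 0 0 1;-0.148 0.436 -0.25 0 0 0 1;-0.148 0.436 -0.25 0 0 0 1;-0.148 0.436 -0.25 0 0 0 1;-0.148 0.436 -0.25 0 0 0 1;-0.148 0.436 -0.25 0 0 0 1'
python3 - <<'E'
from h import *
c=eyes.read_camera("wrist");cv2.imwrite("pics/w2.png",c["image"][:,:,::-1])
for p,a in orange(c): print(p,a,plane(c,p,.043),plane(c,p,.035))
print(bot.get_obs()["eef_pos"])
E
```

```text
t: 8.05
eef_pos: [0.5379, 0.1499, 0.1576]
tool_rot: [-0.0, 0.991, 0.13, 0.0]
contact_force: [-0.3, 0.5, 0.2]
gripper_width: 0.003
grasp_force: 0.0
[ 48.89018843 100.1208577 ] 1539 [0.55604853 0.37200718 0.043     ] [0.55430356 0.37830869 0.035     ]
[326.07114309 192.94964029] 1251 [0.53922767 0.14918523 0.043     ] [0.53696014 0.14856451 0.035     ]
[0.53780483 0.15132401 0.1576601 ]
```

View pics/w2.png

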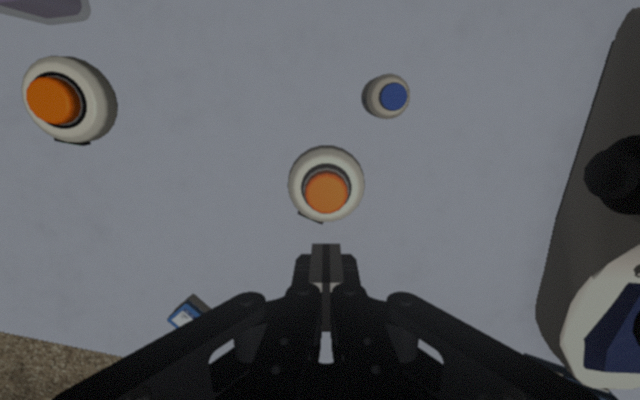

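The stain key at (49,100) now fits the lowered height (0.035 m), so it is down. The fingers are lined up with the buffer key at (326,193), with the blue cap behind it at (392,96).

```bash
python3 -m crank '0 0 0.08 0 0 0 1;0 0 0.15 0 0 0 1;0 0 0.19 0 0 0 1;0 0 0.21 0 0 0 1;0 0 0.217 0 0 0 1;0 0 0.222 0 0 0 1;0 0 0.226 0 0 0 1;0 0 0.23 0 0 0 1;0 0 0.234 0 0 0 1;0 0 0.238 0 0 0 1;0 0 0.242 0 0 0 1;0 0 0.246 0 0 0 1;0 0 0.249 0 0 0 1;0 0 0.249 0 0 0 1;0 0 0.249 0 0 0 1'
```

```text
t: 9.6
eef_pos: [0.5386, 0.1507, 0.0332]
tool_rot: [-0.0, 0.991, 0.131, 0.001]
contact_force: [2.9, 1.9, 4.2]
gripper_width: 0.006
grasp_force: 2.1
```

```bash
python3 -m crank '0 0 0.002 0 0 0 1;0 0 0.002 0 0 0 1;0 0 0.002 0 0 0 1'; python3 -m crank '0 0 -0.03 0 0 0 1;0 0 -0.12 0 0 0 1;0 0 -0.22 0 0 0 1;0 0 -0.3 0 0 0 1;0 0 -0.4 0 0 0 1;0 0 -0.4 0 0 0 1;0 0 -0.4 0 0 0 1;0 0 -0.4 0 0 0 1'
python3 - <<'E'
from h import *
c=eyes.read_camera("wrist");cv2.imwrite("pics/w3.png",c["image"][:,:,::-1])
for p,a in orange(c): print(p,a,plane(c,p,.043),plane(c,p,.035))
print(bot.get_obs()["t"],bot.get_obs()["joint_vel"])
E
```

```text
t: 9.9
eef_pos: [0.5386, 0.1507, 0.0322]
tool_rot: [-0.0, 0.991, 0.131, 0.001]
contact_force: [2.3, 1.8, 5.0]
gripper_width: 0.002
grasp_force: 2.8
t: 10.7
eef_pos: [0.5365, 0.1494, 0.2305]
tool_rot: [0.001, 0.991, 0.131, -0.002]
contact_force: [-0.0, -0.0, -0.7]
gripper_width: 0.0
grasp_force: 0.0
[107.54948454  97.11752577] 970 [0.55546911 0.37323818 0.043     ] [0.55411698 0.37818698 0.035     ]
[325.70477387 169.83165829] 796 [0.54064381 0.14960489 0.043     ] [0.53893238 0.14913376 0.035     ]
10.75 [-0.00188826  0.00982068 -0.00019551 -0.00391333 -0.00011044 -0.00439856
 -0.00137808]
```

View pics/w3.png

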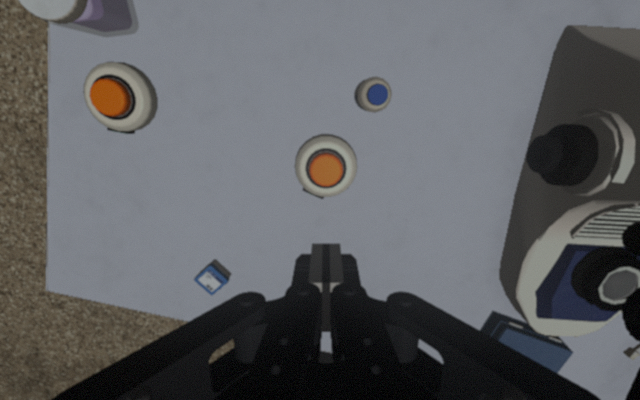

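Both keys, at (108,97) and (326,170), sit low in their collars. The vessels and the cover box still stand, and the arm is clear.

```bash
python3 -c "
from station import ticket
print(ticket.hand_in())"
```

```text
the job is handed in; nothing more can be done
None
```

I pressed the staining jar's timer key and then the blue-capped bottle's, each to its stop at about 5 N; the last view showed both keys down and the vessels standing. I withdrew and handed the job in at about 11 s without going near the amber bottle's timer.

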